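# Feed a repaired terminal's carton down the tag-writing lane

### The arm

A 6-joint arm with a two-finger parallel gripper is mounted at the origin on the work surface. World frame = base frame: x ahead of the robot, y to its left, z up, the work surface at z = 0. Lengths are in mm, angles in rad, forces in N, time in s.
With the tool pointing down it reaches from about 300 to 775 mm from the base axis. Payload 14.6 kg.
Tool frame: the origin (TCP) lies at the very end of the fingers, on their centre line; the grasp point (between the pads) lies 19 mm behind it (grip_point_offset is the distance from the TCP to the grasp point, in mm); z points along the fingers, y is the line along which they close (so a half turn about z gives the same grasp; the last joint's range is limited). The gripper opens to 94 mm and grips with 3 to 60 N. Pads are 16 mm wide; open, the fingers measure 119 mm over their backs; the gripper's body (75 mm by 177 mm) begins 78 mm behind the grasp point.
Start: joints at [-1.37, 0.3, 1.521, -0, 1.321, -0.067], TCP at [145.529, -530.387, 175.346] pointing down, gripper open.
Joint ranges: [-3.03, 3.03], [-0.79, 2.21], [0.23, 2.52], [-1.04, 4.18], [0, 3.07], [-2.55, 2.55]. Speed limits (rad/s): [2.22, 2.22, 2.57, 3.14, 3.14, 3.14].

### API

Orientations are given as [roll, pitch, yaw] about the fixed x, y, z axes, in that order (R = Rz(yaw) Ry(pitch) Rx(roll)).
In Python, from cell import read_state, camera, camera_info, sign_off, grip_point_offset gives the robot as it stands.
- The arm moves only by the shell command python3 -m handwheel 'ROWS' [FORCE]. ROWS is text: rows parted by semicolons, each of 5 numbers parted by spaces: the shift along the world's x, y, z in units of 40 mm (1.0 is 40 mm), then the turn about the world's z in units of 5 degrees (1.0 is 5 degrees), then the closure, from 0 (fully open) to 1 (shut). In form: dx dy dz yaw gripper; .... A call has 1 to 12 rows; each row shifts and turns the commanded pose from where the row before left it; what a row does not reach is not made up. A row lasts 1/12 s, in which the tool goes at most 41.7 mm and 7.16 degrees, less where a joint would pass 70% of its speed; a pose out of reach is approached as far as the arm can. A call is refused whole if a number of a shift passes 1 or a number of a turn 1, either way. A call with a gripper value outside its range is refused whole. The fingers move at their own pace and stop on an object; FORCE is the grip in N (left out, the last holds). Time passes only in rows, so rows that do not move let the fingers close. It gives the time, the measured TCP pose, the force, the opening and the grip force at its end, in the units of the state.
- read_state(): the state, without advancing time (a new reading comes with each control period).
- camera(name): name is "side" or "top"; returns (picture, depth): 384x512x3 uint8, red, green, blue; 384x512 float32, mm along the optical axis (not along the pixel's ray), 0 where there is no reading.
- camera_info(name): a dict with "intrinsics" (3x3 intrinsics, pixels), "k1" (the pictures are not rectified: a ray, as slopes to the right and down, at radius r is drawn at 1 + k1 r^2 times it, then the intrinsics apply), "world_from_camera" (4x4, takes a point from camera to world coordinates). Camera axes: x right, y down, z forward; pixel columns grow to the right and rows downward; lengths in mm; the calibration is good to about 2 mm. A picture is of the moment at which its call begins. camera_info takes no time and is no camera call.
- sign_off(): hands the job in; it is judged then, once.
The state is a dict: "clock": time; "joints": joint angles; "qd": joint speeds; "effort": joint torques, N m; "eef_pos": TCP position; "eef_rot": TCP orientation; "wrist_force": force on the tool from outside, world axes, zero at the start; "moment": the same for the moment, N m; "finger_gap": finger opening in mm; "finger_force": force on a finger pad.
Only numpy, scipy, OpenCV 4.12 (cv2) and the standard library are available. Lean on these libraries where they do the work, as an engineer would, in place of code of your own. Each camera call takes 0.05 s, during which the arm holds its last target. There are 200 camera calls.

### The job

With the fingertips only, push the carton down the lane between the two yellow guide rails until it stands wholly on the blue antenna pad, letting neither the carton nor the robot touch either rail (they are trip sensors) and never lifting or tipping the carton. Then start the tag writer by pressing the green button fully down and letting it go, but do not press it before the carton is on the pad. Leave the red button and the other things on the bench alone.

Things in the scene. Friction and masses are not known exactly. Their poses are not given: they have to be found in the camera images.
- rig: tag-writing station, fixed aluminium deck 210 (x) x 450 (y) x 6 mm on the bench, origin on the bench, z up. The lane runs along its +y, centre line x = 0. Along y, mm: bare apron -235 to -45, yellow rails -45 to 200, blue pad (as wide as the lane) 31 to 189, middle 110; black end block from 202, top 26 mm above the bench. It may stand turned a little
- rail_near: yellow guide rail on the robot's side, 8 mm wide, 245 mm long (along y), 12 mm high, standing on the deck, its top 18 mm above the bench; origin at the centre of its underside. Clear width between the two rails 112 mm, so the carton has 11 mm on each side when centred
- rail_far: the other yellow guide rail, same size, on the side away from the robot; origin at the centre of its underside
- carton: closed brown cardboard carton with yellow tape along its top, 90 mm wide (x) by 130 mm long (y) by 55 mm high, 0.25 to 0.49 kg; origin at the centre of its underside, z up, its long y axis roughly along the lane. It slides on the deck and starts on the apron before the lane's mouth, usually askew (up to 13 deg) and off the centre line (up to 35 mm)
- go_top (a point): centre of the top face of the green button, 32 mm across, in a grey housing standing on the bench just past the lane's far end; it is pressed straight down
- go (a joint): travel of the green button, 0 up to 0.006 m fully down; sprung, about 5 N fully down, comes back by itself
- stop_top (a point): centre of the top face of the red button, the same size, beside the green one (80 mm apart, either may be the nearer); not to be pressed
- stop (a joint): travel of the red button, 0 up, 0.006 m down
- pot: small amber pot with white cap, 28 mm across, 34 mm high, loose, on the deck's edge strip beyond the far rail, beside the pad; origin at the centre of its underside
- roll: white paper roll standing on end, 56 mm across, 45 mm high, loose; origin at the centre of its underside
- flux: white bottle with blue label and red cap, 48 mm across, 85 mm high, loose; origin at the centre of its underside
- brush: red-handled brush lying on the bench, loose; its x axis along it
- driver: blue-handled screwdriver lying on the bench, loose; its x axis along it
- board: green circuit board 110 by 70 mm with black parts, 16 mm high, loose; origin at the centre of its underside
Mind the look-alikes: they are no part of the job. Of the things that look like the carton, the largest one is meant.

How it is judged:
By the outcome, as a careful person would: the job done as asked, in the order asked, and still so for the second after the job is handed in, with the robot touching nothing.
It also fails if it takes over 64 s, if anything falls off the work surface, if the arm or the gripper's body presses on something with over 40 N, if the wrist force passes 120 N, or if a joint passes its speed limit or range.

## Working session

There is one attempt and no reset: what is moved stays moved. The work goes in short steps, Python scripts to look and compute and a shell command to move; the robot and the scene stay as the last step left them, time stands still between calls to the robot, and variables do not carry over. Pictures are saved under pics/ and viewed, at most 10 in all, crops included, and the job is handed in when it is done.

```bash
mkdir -p pics; cat > h.py <<'E'
import numpy as np,cv2
from cell import *
def cloud(n):
    im,d=camera(n);c=camera_info(n);K=np.array(c["intrinsics"]);k=c["k1"]
    v,u=np.mgrid[:384,:512].astype(float)
    p=cv2.undistortPoints(np.stack([u.ravel(),v.ravel()],1)[:,None],K,np.array([k,0,0,0.]))[:,0]
    P=np.concatenate([p,np.ones((len(p),1))],1)*d.reshape(-1,1)
    T=np.array(c["world_from_camera"]);W=(P@T[:3,:3].T+T[:3,3]).reshape(384,512,3)
    W[d==0]=np.nan
    return im,W
E
python3 - <<'E'
from h import *
for n in("top","side"):
    im,W=cloud(n);np.savez(f"pics/{n}0.npz",im=im,W=W);cv2.imwrite(f"pics/{n}0.png",im[...,::-1])
    print(n,camera_info(n)["world_from_camera"])
s=read_state();print(s)
E
```

```text
top [[ 2.94585856e-02 -9.94026336e-01  1.05089655e-01  3.94494393e+02]
 [-9.99474426e-01 -2.78695351e-02  1.65577764e-02 -6.39324004e+01]
 [-1.35300659e-02 -1.05522192e-01 -9.94324899e-01  1.32692260e+03]
 [ 0.00000000e+00  0.00000000e+00  0.00000000e+00  1.00000000e+00]]
side [[-9.94357404e-01 -7.73800994e-02  7.25649657e-02  4.33937316e+02]
 [-1.06027944e-01  7.03153830e-01 -7.03088022e-01  8.57732579e+02]
 [ 3.38068753e-03 -7.06814694e-01 -7.07390669e-01  9.69859918e+02]
 [ 0.00000000e+00  0.00000000e+00  0.00000000e+00  1.00000000e+00]]
{'clock': 0.1, 'joints': array([-1.36962695e+00,  3.00425835e-01,  1.52148564e+00, -2.11629378e-05,
        1.32070583e+00, -6.65900104e-02]), 'qd': array([-0.00072429, -0.00255351, -0.00055427, -0.00013238,  0.00040678,
       -0.00061048]), 'effort': array([-3.99223090e-04, -5.32644761e+01, -3.53284800e+01,  7.09098321e-02,
        2.34447228e-02, -6.20206674e-05]), 'eef_pos': array([ 145.45966526, -530.15184984,  174.85154872]), 'eef_rot': array([-3.14056890e+00, -4.77278763e-05,  2.67764614e-01]), 'wrist_force': array([-0.51060447,  0.55539266, -0.17827239]), 'moment': array([-0.03336788,  0.0073921 , -0.05074302]), 'finger_force': 0.0, 'finger_gap': 94.35605298966297}
```

View pics/top0.png

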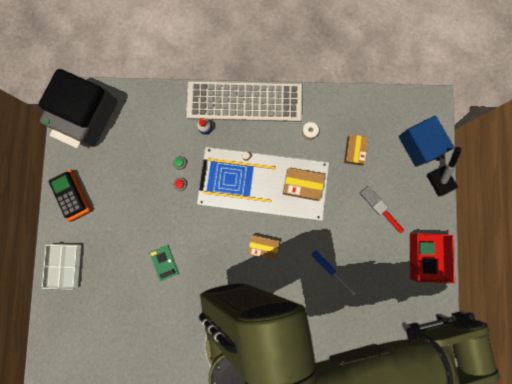

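View pics/side0.png

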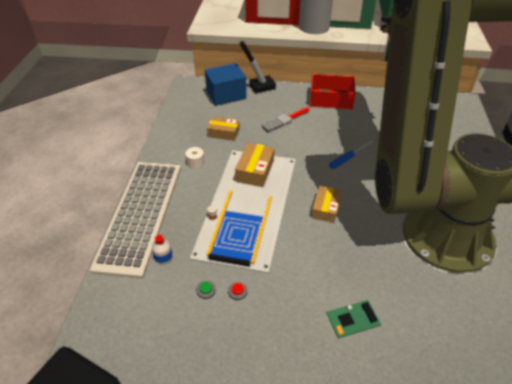

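The top view shows the carton at about (304,184) on the apron, the pad at (230,180), rails from (205,158) to (275,167) and (203,193) to (270,201), green button (180,162), red (180,184) and pot (247,155). The two smaller cartons, at (357,150) and (264,245), are decoys.

```bash
cat >> h.py <<'E'
def cart(im,W,prior=None):
    # top face of the carton: height 54..68, rect fit
    m=(W[...,2]>50)&(W[...,2]<72)&(abs(W[...,0]-480)<110)&(W[...,1]>-340)&(W[...,1]<150)
    n,l,s,c=cv2.connectedComponentsWithStats(m.astype(np.uint8))
    i=1+np.argmax(s[1:,4]);p=W[l==i]
    r=cv2.minAreaRect(p[:,:2].astype(np.float32))
    b=cv2.boxPoints(r);e=b[1]-b[0],b[2]-b[1]
    L=max(e,key=np.linalg.norm);a=np.degrees(np.arctan2(L[1],L[0]))%180
    return r[0],a-90,r[1],np.median(p[:,2]),len(p)
E
python3 - <<'E'
from h import *
for n in("top","side"):
    z=np.load(f"pics/{n}0.npz");im,W=z["im"],z["W"]
    print(n,"carton",cart(im,W))
    hsv=cv2.cvtColor(im,cv2.COLOR_RGB2HSV);H,S,V=[hsv[...,i].astype(int) for i in range(3)]
    Z=W[...,2]
    roi=(abs(W[...,0]-480)<150)
    def comps(m,mn):
        k,l,s,c=cv2.connectedComponentsWithStats(m.astype(np.uint8))
        return [(c[i].round(),s[i,4],l==i) for i in range(1,k) if s[i,4]>=mn]
    for c,a,m in comps((H>18)&(H<32)&(S>150)&(V>120)&roi&(Z<35),20):
        p=W[m][:,:2];x=cv2.fitLine(p.astype(np.float32),cv2.DIST_HUBER,0,.01,.01).ravel()
        t=(p-x[2:])@x[:2];print("yellow",c,a,x.round(3),t.min(),t.max(),np.median(W[m][:,2]))
    for nm,mm in(("blue",(H>100)&(H<125)&(S>120)&roi),("green",(H>50)&(H<85)&(S>120)&roi),("red",((H<8)|(H>172))&(S>150)&roi)):
        for c,a,m in comps(mm,15):
            q=W[m];r=cv2.minAreaRect(q[:,:2].astype(np.float32));print(nm,c,a,np.nanmedian(q,0).round(1),r)
    # deck
    m=(V>170)&(S<40)&roi&(Z<15)
    C=comps(m,200)
    for c,a,m in C:print("white",c,a,cv2.minAreaRect(W[m][:,:2].astype(np.float32)),np.median(W[m][:,2]))
    print("bench z",np.nanmedian(Z[(Z<5)&(Z>-8)]))
E
```

```text
top carton ((556.1270751953125, -199.71771240234375), np.float32(-9.027542), (130.46990966796875, 83.63166809082031), np.float64(60.77127275113321), 834)
yellow [263. 166.] 44 [ 7.00000e-02  9.98000e-01  6.25076e+02 -5.31060e+01] -43.413426423172574 46.576281681858354 17.98260458650543
yellow [237. 196.] 115 [9.80000e-02 9.95000e-01 5.13991e+02 3.42410e+01] -119.90151961968381 120.22225210039274 17.81412593546338
blue [230. 179.] 967 [577.   59.9   6.1] ((578.6055908203125, 61.73350143432617), (155.4415283203125, 107.4155044555664), 83.75662231445312)
green [179. 163.] 25 [625.5 243.9  23.7] ((623.71142578125, 245.3711395263672), (26.523672103881836, 11.62903881072998), 89.76309967041016)
green [ 60. 184.] 196 [535.6 648.2  54.1] ((536.0344848632812, 650.502197265625), (44.93556213378906, 59.66584014892578), 26.989065170288086)
green [427. 248.] 92 [ 351.8 -629.4   29.3] ((351.5265197753906, -627.5992431640625), (27.786792755126953, 41.22762680053711), 0.7436155080795288)
red [179. 184.] 57 [551.2 240.4  21.1] ((551.8253784179688, 240.03359985351562), (28.554004669189453, 29.22863388
[... 1224 characters left out ...]
   65.6] ((550.53515625, -1178.0299072265625), (158.84494018554688, 32.107662200927734), 0.10554393380880356)
red [320.  90.] 581 [ 365.2 -584.1   37.7] ((365.2043762207031, -806.8406982421875), (477.50762939453125, 70.66655731201172), 89.92682647705078)
red [299. 112.] 92 [ 435.6 -515.5   15.3] ((437.5175476074219, -513.765625), (88.71099090576172, 16.017620086669922), 44.16890335083008)
red [237. 288.] 121 [551.  247.1  20.4] ((552.3469848632812, 246.44859313964844), (29.74460220336914, 30.31621551513672), 7.768146991729736)
white [266. 205.] 2870 ((548.54345703125, -60.34260559082031), (468.3475646972656, 184.04559326171875), 84.37777709960938) 5.11307442021814
bench z -0.7233890350786396
```

```bash
R='0.496 0.297 0 0.691 0.36'; python3 -m handwheel '0.496 0.297 0 0.691 0.36;0.496 0.297 0 0.691 0.36;0.496 0.297 0 0.691 0.36;0.496 0.297 0 0.691 0.36;0.496 0.297 0 0.691 0.36;0.496 0.297 0 0.691 0.36;0.496 0.297 0 0.691 0.36;0.496 0.297 0 0.691 0.36;0.496 0.297 0 0.691 0.36;0.496 0.297 0 0.691 0.36' && python3 -m handwheel '0.496 0.297 0 0.691 0.36;0.496 0.297 0 0.691 0.36;0.496 0.297 0 0.691 0.36;0.496 0.297 0 0.691 0.36;0.496 0.297 0 0.691 0.36;0.496 0.297 0 0.691 0.36;0.496 0.297 0 0.691 0.36;0.496 0.297 0 0.691 0.36;0.496 0.297 0 0.691 0.36;0.496 0.297 0 0.691 0.36;0 0 0 0 0.36;0 0 0 0 0.36'
```

```text
clock: 0.93
eef_pos: [344.7, -410.8, 175.1]
eef_rot: [-3.141, -0.0, 0.874]
wrist_force: [-0.2, -0.3, -0.5]
finger_gap: 59.9
finger_force: 0.0
clock: 1.93
eef_pos: [542.6, -292.1, 174.6]
eef_rot: [-3.141, -0.0, 1.475]
wrist_force: [-0.2, -0.4, -0.6]
finger_gap: 60.0
finger_force: 0.0
```

```bash
python3 -m handwheel '0 0 -0.5 0 0.36;0 0 -0.5 0 0.36;0 0 -0.5 0 0.36;0 0 -0.5 0 0.36;0 0 -0.5 0 0.36;0 0 -0.5 0 0.36;0 0 -0.3 0 0.36;0 0 -0.2 0 0.36;0 0 -0.2 0 0.36;0 0 -0.05 0 0.36;0 0 0 0 0.36' && python3 -m handwheel '0.01 0.1 0 0 0.36;0.01 0.1 0 0 0.36;0.01 0.1 0 0 0.36;0.01 0.1 0 0 0.36;0.01 0.1 0 0 0.36;0.01 0.1 0 0 0.36;0.01 0.1 0 0 0.36;0.01 0.1 0 0 0.36;0.01 0.1 0 0 0.36;0.01 0.1 0 0 0.36;0 0 0 0 0.36'
cat >> h.py <<'E'
def rel(x,y):
    d=np.array([x-576.9,y-60.7]);return round(d@[.098,.995],1),round(d@[.995,-.098],1)
def look(tag):
    for n in("top","side"):
        im,W=cloud(n);cv2.imwrite(f"pics/{n}_{tag}.png",cv2.resize(im[130:230,150:350] if n=="top" else im[130:310,150:350],None,fx=3,fy=3)[...,::-1])
        hsv=cv2.cvtColor(im,cv2.COLOR_RGB2HSV)
        m=(W[...,2]>50)&(W[...,2]<70)&(abs(W[...,0]-570)<80)&(W[...,1]>-300)&(W[...,1]<150)&(hsv[...,0]>5)&(hsv[...,0]<32)&(hsv[...,1]>90)
        k,l,s,c=cv2.connectedComponentsWithStats(m.astype(np.uint8));m=l==1+np.argmax(s[1:,4])
        r=cv2.minAreaRect(W[m][:,:2].astype(np.float32));a=r[2] if r[1][1]>r[1][0] else r[2]-90
        t=m&(hsv[...,0]>20)&(hsv[...,1]>140);p=W[t][:,:2];f=cv2.fitLine(p.astype(np.float32),cv2.DIST_L2,0,.01,.01).ravel()
        print(n,"carton s,lat",rel(*r[0]),"yaw",round(a,1),"size",np.round(r[1]),"tape yaw",round(np.degrees(np.arctan(-f[0]/f[1])),1),"tape mid",rel(*f[2:]),len(p))
    s=read_state();print("tcp s,lat",rel(*s["eef_pos"][:2]),s["eef_pos"].round(1),s["eef_rot"].round(3),s["wrist_force"].round(1),s["clock"])
E
python3 -c "from h import *;look('a')"
```

```text
clock: 2.85
eef_pos: [542.3, -292.9, 25.4]
eef_rot: [3.142, 0.0, 1.474]
wrist_force: [0.4, -0.7, 0.4]
finger_gap: 60.3
finger_force: 0.0
clock: 3.77
eef_pos: [546.4, -252.0, 25.3]
eef_rot: [-3.141, -0.0, 1.474]
wrist_force: [0.4, 0.2, 1.1]
finger_gap: 60.0
finger_force: 0.0
top carton s,lat (np.float64(-226.9), np.float64(4.0)) yaw -5.9 size [102.  90.] tape yaw -4.3 tape mid (np.float64(-222.6), np.float64(5.0)) 183
side carton s,lat (np.float64(-238.0), np.float64(5.0)) yaw -5.5 size [140.  91.] tape yaw -5.6 tape mid (np.float64(-233.7), np.float64(3.6)) 251
tcp s,lat (np.float64(-314.5), np.float64(0.1)) [ 546.2 -252.4   25.1] [-3.141 -0.     1.474] [ 0.2 -0.6 -0.1] 3.8667
```

View pics/top_a.png

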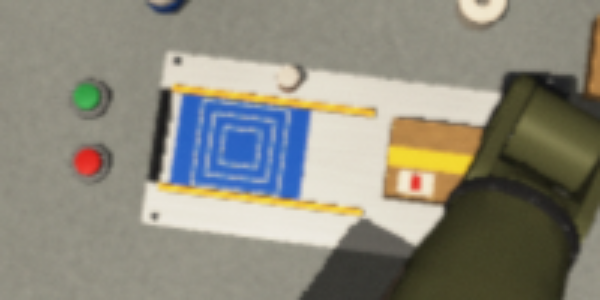

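The carton is now parallel to the lane and about 4 mm to the far side, so I'll push on with a slight lateral correction.

```bash
python3 -m handwheel '0.003 0.1 0 0 0.36;0.003 0.1 0 0 0.36;0.003 0.1 0 0 0.36;0.003 0.1 0 0 0.36;0.003 0.1 0 0 0.36;0.003 0.1 0 0 0.36;0.003 0.1 0 0 0.36;0.003 0.1 0 0 0.36;0.003 0.1 0 0 0.36;0.003 0.1 0 0 0.36;0.003 0.1 0 0 0.36;0.003 0.1 0 0 0.36'; python3 -c "from h import *;look('b')"
```

```text
clock: 4.87
eef_pos: [547.8, -204.4, 25.4]
eef_rot: [-3.142, 0.0, 1.474]
wrist_force: [0.3, -0.9, -0.4]
finger_gap: 60.0
finger_force: 0.5
top carton s,lat (np.float64(-174.2), np.float64(1.2)) yaw 84.5 size [91. 91.] tape yaw -4.5 tape mid (np.float64(-171.3), np.float64(2.1)) 173
side carton s,lat (np.float64(-187.7), np.float64(1.6)) yaw -5.3 size [137.  90.] tape yaw -5.7 tape mid (np.float64(-185.5), np.float64(0.7)) 265
tcp s,lat (np.float64(-266.4), np.float64(-3.0)) [ 547.8 -204.2   25.4] [-3.142 -0.     1.474] [-0.1 -0.3 -0.6] 4.9667
```

View pics/side_b.png

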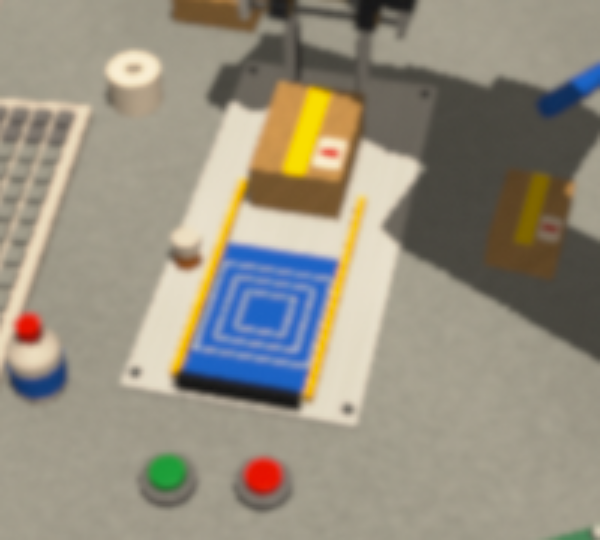

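The carton's front is in the mouth, centred to about 1.5 mm and parallel to the rails. I'll push straight on.

```bash
python3 -m handwheel '0.0092 0.1 0 0 0.36;0.0092 0.1 0 0 0.36;0.0092 0.1 0 0 0.36;0.0092 0.1 0 0 0.36;0.0092 0.1 0 0 0.36;0.0092 0.1 0 0 0.36;0.0092 0.1 0 0 0.36;0.0092 0.1 0 0 0.36;0.0092 0.1 0 0 0.36;0.0092 0.1 0 0 0.36;0.0092 0.1 0 0 0.36;0.0092 0.1 0 0 0.36'; python3 -c "from h import *;look('c')";  python3 -m handwheel '0.0092 0.1 0 0 0.36;0.0092 0.1 0 0 0.36;0.0092 0.1 0 0 0.36;0.0092 0.1 0 0 0.36;0.0092 0.1 0 0 0.36;0.0092 0.1 0 0 0.36;0.0092 0.1 0 0 0.36;0.0092 0.1 0 0 0.36;0.0092 0.1 0 0 0.36;0.0092 0.1 0 0 0.36;0.0092 0.1 0 0 0.36;0.0092 0.1 0 0 0.36'; python3 -c "from h import *;look('d')"
```

```text
clock: 5.97
eef_pos: [552.3, -156.4, 25.4]
eef_rot: [3.141, 0.0, 1.474]
wrist_force: [-1.0, -1.7, 1.7]
finger_gap: 60.3
finger_force: 1.1
top carton s,lat (np.float64(-120.4), np.float64(0.6)) yaw 84.1 size [80. 90.] tape yaw -5.2 tape mid (np.float64(-118.9), np.float64(2.0)) 151
side carton s,lat (np.float64(-142.8), np.float64(1.6)) yaw -5.5 size [140.  91.] tape yaw -7.5 tape mid (np.float64(-136.9), np.float64(0.9)) 296
tcp s,lat (np.float64(-218.1), np.float64(-3.3)) [ 552.2 -156.    25.3] [-3.141 -0.     1.474] [-0.2  0.1  0.1] 6.0667
clock: 7.07
eef_pos: [556.7, -108.4, 25.4]
eef_rot: [3.142, -0.0, 1.474]
wrist_force: [0.1, -0.8, -0.7]
finger_gap: 60.2
finger_force: 0.5
top carton s,lat (np.float64(-65.6), np.float64(1.1)) yaw 82.1 size [67. 93.] tape yaw -4.4 tape mid (np.float64(-65.1), np.float64(1.6)) 130
side carton s,lat (np.float64(-92.5), np.float64(1.1)) yaw -5.2 size [137.  91.] tape yaw -6.7 tape mid (np.float64(-88.2), np.float64(0.9)) 317
tcp s,lat (np.float64(-170.0), np.float64(-3.6)) [ 556.7 -108.1   25.4] [ 3.142 -0.     1.474] [ 0.2  0.1 -0.7] 7.1667
```

View pics/side_d.png

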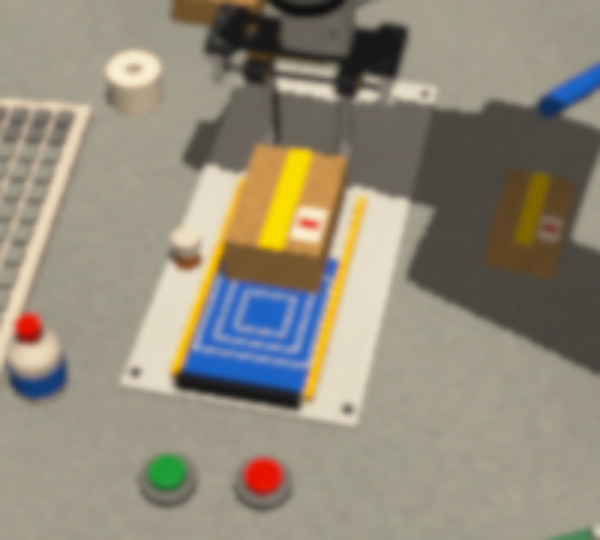

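```bash
python3 -m handwheel '0.0095 0.1 0 0 0.36;0.0095 0.1 0 0 0.36;0.0095 0.1 0 0 0.36;0.0095 0.1 0 0 0.36;0.0095 0.1 0 0 0.36;0.0095 0.1 0 0 0.36;0.0095 0.1 0 0 0.36;0.0095 0.1 0 0 0.36;0.0095 0.1 0 0 0.36;0.0095 0.1 0 0 0.36;0.0095 0.1 0 0 0.36;0.0095 0.1 0 0 0.36'; python3 -c "from h import *;look('e')";  python3 -m handwheel '0.0095 0.1 0 0 0.36;0.0095 0.1 0 0 0.36;0.0095 0.1 0 0 0.36;0.0095 0.1 0 0 0.36;0.0095 0.1 0 0 0.36;0.0095 0.1 0 0 0.36;0.0095 0.1 0 0 0.36;0.0095 0.1 0 0 0.36;0.0095 0.1 0 0 0.36;0.0095 0.1 0 0 0.36;0.005 0.05 0 0 0.36;0.005 0.05 0 0 0.36';python3 -m handwheel '0.005 0.05 0 0 0.36;0 0 0 0 0.36'; python3 -c "from h import *;look('f')"
```

```text
clock: 8.17
eef_pos: [561.2, -60.4, 25.4]
eef_rot: [3.141, 0.0, 1.474]
wrist_force: [-0.2, -2.1, 1.7]
finger_gap: 60.0
finger_force: 1.0
top carton s,lat (np.float64(-11.6), np.float64(0.5)) yaw 83.1 size [54. 91.] tape yaw -3.6 tape mid (np.float64(-11.4), np.float64(1.2)) 106
side carton s,lat (np.float64(-44.0), np.float64(1.2)) yaw -5.2 size [136.  91.] tape yaw -6.0 tape mid (np.float64(-41.4), np.float64(1.2)) 343
tcp s,lat (np.float64(-121.7), np.float64(-3.8)) [561.2 -60.1  25.3] [-3.141 -0.     1.474] [-0.3 -0.1  0.7] 8.2667
clock: 9.27
eef_pos: [565.4, -16.5, 25.3]
eef_rot: [-3.141, 0.0, 1.474]
wrist_force: [0.4, -2.0, -0.7]
finger_gap: 60.3
finger_force: 0.5
clock: 9.43
eef_pos: [565.6, -14.5, 25.3]
eef_rot: [3.142, -0.0, 1.474]
wrist_force: [-0.0, -0.2, -0.2]
finger_gap: 60.4
finger_force: 0.0
top carton s,lat (np.float64(40.8), np.float64(0.2)) yaw 81.9 size [43. 90.] tape yaw -5.4 tape mid (np.float64(40.8), np.float64(1.3)) 83
side carton s,lat (np.float64(0.6), np.float64(0.7)) yaw -5.3 size [140.  90.] tape yaw -5.4 tape mid (np.float64(4.4), np.float64(0.5)) 364
tcp s,lat (np.float64(-76.1), np.float64(-3.8)) [565.6 -14.7  25.4] [ 3.141 -0.     1.474] [ 0.6 -0.6  0.4] 9.5333
```

View pics/side_f.png

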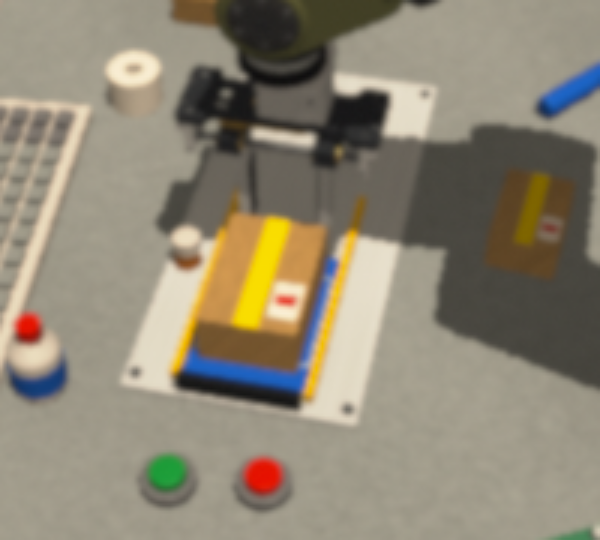

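```bash
python3 -m handwheel '-0.025 -0.25 0 0 0.36;-0.025 -0.25 0 0 0.36;-0.025 -0.25 0 0 0.36;-0.025 -0.25 0 0 0.36;0 0 0.5 0 0.36;0 0 0.8 0 0.36;0 0 0.8 0 0.36;0 0 0.8 0 0.36;0 0 0.8 0 0.36;-0.1 -0.8 0 0 1;-0.1 -0.8 0 0 1;-0.1 -0.8 0 0 1' ; python3 -m handwheel '-0.1 -0.8 0 0 1;-0.1 -0.8 0 0 1;0 0 0 0 1;0 0 0 0 1'
python3 - <<'E'
from h import *
look('g')
for n in("top","side"):
    A=[cloud(n) for _ in range(4)];im=A[0][0];W=np.nanmedian([a[1] for a in A],0)
    hsv=cv2.cvtColor(im,cv2.COLOR_RGB2HSV);H,S=hsv[...,0],hsv[...,1]
    m0=(abs(W[...,0]-585)<90)&(abs(W[...,1]-245)<45)
    for nm,m in(("g",(H>45)&(H<90)&(S>90)),("r",((H<10)|(H>170))&(S>120))):
        q=m&m0;p=W[q];v,u=np.nonzero(q)
        print(n,nm,q.sum(),"px",(u.min()+u.max())/2,(v.min()+v.max())/2,np.nanmedian(p,0).round(1),np.percentile(p,[3,97],0).round(1).tolist())
    # intersection of pixel centroid ray with z=median of top
        c=camera_info(n);r=cv2.undistortPoints(np.array([[[u.mean(),v.mean()]]]),np.array(c["intrinsics"]),np.array([c["k1"],0,0,0.]))[0,0]
        T=np.array(c["world_from_camera"]);d=T[:3,:3]@[r[0],r[1],1];t=(24-T[2,3])/d[2];print("   ray@24",(T[:3,3]+t*d).round(1))
    k=(W[...,2]>14)&(W[...,2]<40)&m0
    kk,l,s,c=cv2.connectedComponentsWithStats(k.astype(np.uint8))
    for i in range(1,kk):
        if s[i,4]>20:print("  raised",W[l==i].mean(0).round(1),s[i,4],np.percentile(W[l==i][:,2],[10,50,90]).round(1))
E
```

```text
clock: 10.53
eef_pos: [549.2, -152.7, 174.0]
eef_rot: [3.14, 0.0, 1.474]
wrist_force: [0.6, -0.4, 0.4]
finger_gap: 43.7
finger_force: 0.0
clock: 10.87
eef_pos: [540.8, -216.8, 173.1]
eef_rot: [-3.141, -0.0, 1.471]
wrist_force: [-0.6, 1.3, 1.2]
finger_gap: 16.8
finger_force: 0.0
top carton s,lat (np.float64(-3.0), np.float64(0.5)) yaw -5.9 size [130.  90.] tape yaw -5.5 tape mid (np.float64(-2.9), np.float64(1.2)) 257
side carton s,lat (np.float64(1.6), np.float64(0.7)) yaw -5.3 size [135.  90.] tape yaw -5.2 tape mid (np.float64(5.5), np.float64(0.4)) 348
tcp s,lat (np.float64(-277.6), np.float64(-8.3)) [ 541.4 -214.8  173.3] [-3.141 -0.     1.473] [-0.4 -0.3 -0.4] 10.9667
top g 58 px 178.5 162.0 [629.6 246.   21.9] [[617.5, 233.2, 19.5], [644.5, 258.5, 24.2]]
   ray@24 [629.8 245.4  24. ]
top r 65 px 179.0 183.5 [553.7 240.3  21.6] [[539.6, 225.6, 11.8], [565.4, 255.5, 24.5]]
   ray@24 [552.1 240.1  24. ]
  raised [630. 244.  21.] 70 [17.7 21.6 23.1]
  raised [550.2 239.1  20.9] 68 [16.7 21.5 23.4]
side g 124 px 205.0 287.5 [629.3 252.   20.8] [[616.3, 237.9, 11.8], [644.0, 264.1, 22.5]]
   ray@24 [628.7 254.2  24. ]
side r 136 px 237.5 288.0 [551.5 246.8  20.5] [[537.7, 230.7, 10.8], [567.2, 258.4, 22.8]]
   ray@24 [551.1 248.9  24. ]
  raised [628.5 251.3  20.4] 124 [18.2 20.8 22.1]
  raised [550.3 246.   20.3] 124 [17.6 20.7 22.1]
```

View pics/top_g.png

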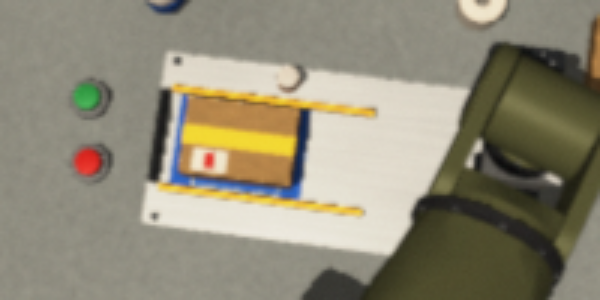

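The carton stands wholly on the blue pad (centre within 3 mm of the pad's middle), square and clear of both rails. Next is the green button, at about (629.5, 246).

```bash
python3 -m handwheel '0.122 0.64 0 0 1;0.122 0.64 0 0 1;0.122 0.64 0 0 1;0.122 0.64 0 0 1;0.122 0.64 0 0 1;0.122 0.64 0 0 1;0.122 0.64 0 0 1;0.122 0.64 0 0 1;0.122 0.64 0 0 1;0.122 0.64 0 0 1;0.122 0.64 0 0 1;0.122 0.64 0 0 1'; python3 -m handwheel '0.122 0.64 0 0 1;0.122 0.64 0 0 1;0.122 0.64 0 0 1;0.122 0.64 0 0 1;0.122 0.64 0 0 1;0.122 0.64 0 0 1;0 0 0 0 1;0 0 0 0 1;0 0 0 0 1'
```

```text
clock: 12.37
eef_pos: [600.2, 93.9, 173.4]
eef_rot: [3.142, -0.0, 1.474]
wrist_force: [0.3, -0.1, -0.2]
finger_gap: 0.3
finger_force: 0.0
clock: 13.12
eef_pos: [629.3, 245.6, 173.2]
eef_rot: [-3.141, 0.0, 1.474]
wrist_force: [0.5, -0.3, 0.1]
finger_gap: 0.5
finger_force: 0.0
```

```bash
python3 -m handwheel '0 0 -0.4 0 1;0 0 -0.5 0 1;0 0 -0.5 0 1;0 0 -0.5 0 1;0 0 -0.5 0 1;0 0 -0.4 0 1;0 0 -0.4 0 1;0 0 -0.2 0 1;0 0 -0.1 0 1;0 0 0 0 1;0 0 0 0 1'; python3 -m handwheel '0 0 -0.05 0 1;0 0 -0.05 0 1;0 0 -0.05 0 1;0 0 0 0 1'; python3 -m handwheel '0 0 -0.05 0 1;0 0 0 0 1'; python3 -m handwheel '0 0 -0.05 0 1;0 0 0 0 1'
```

```text
clock: 14.03
eef_pos: [629.8, 245.8, 34.3]
eef_rot: [3.141, -0.0, 1.473]
wrist_force: [-0.3, -0.5, -0.7]
finger_gap: 0.5
finger_force: 0.0
clock: 14.37
eef_pos: [629.2, 246.0, 27.1]
eef_rot: [-3.141, 0.0, 1.474]
wrist_force: [0.2, -0.7, -1.0]
finger_gap: 0.7
finger_force: 0.0
clock: 14.53
eef_pos: [629.3, 246.0, 25.0]
eef_rot: [-3.141, 0.0, 1.474]
wrist_force: [0.8, 0.4, 0.1]
finger_gap: 0.5
finger_force: 0.0
clock: 14.7
eef_pos: [629.3, 246.0, 23.0]
eef_rot: [-3.141, 0.0, 1.474]
wrist_force: [0.7, -0.6, 0.4]
finger_gap: 0.3
finger_force: 0.0
```

```bash
python3 -m handwheel '0 0 -0.05 0 1;0 0 0 0 1'; python3 -m handwheel '0 0 -0.05 0 1;0 0 0 0 1'; python3 -m handwheel '0 0 -0.05 0 1;0 0 0 0 1'; python3 -m handwheel '0 0 -0.03 0 1;0 0 0 0 1'
```

```text
clock: 14.87
eef_pos: [629.3, 246.0, 21.0]
eef_rot: [-3.141, 0.0, 1.474]
wrist_force: [-0.5, -0.0, 0.3]
finger_gap: 0.5
finger_force: 0.0
clock: 15.03
eef_pos: [629.3, 246.0, 19.0]
eef_rot: [-3.141, 0.0, 1.474]
wrist_force: [-0.0, -0.1, -1.1]
finger_gap: 0.6
finger_force: 0.0
clock: 15.2
eef_pos: [629.3, 246.0, 16.9]
eef_rot: [-3.141, 0.0, 1.474]
wrist_force: [0.1, 0.8, -0.3]
finger_gap: 0.5
finger_force: 0.0
clock: 15.37
eef_pos: [629.3, 246.0, 15.9]
eef_rot: [-3.141, 0.0, 1.474]
wrist_force: [-1.0, 0.6, -0.5]
finger_gap: 0.7
finger_force: 0.0
```

No force yet at z = 16, so I'll look.

```bash
python3 - <<'E'
from h import *
im,W=cloud("side")
cv2.imwrite("pics/btn.png",cv2.resize(im[200:320,140:290],None,fx=5,fy=5,interpolation=cv2.INTER_CUBIC)[...,::-1])
print(read_state()["wrist_force"],read_state()["eef_pos"])
E
```

```text
[0.76016176 0.1505343  0.81368834] [629.34093905 245.98352126  16.02328871]
```

View pics/btn.png

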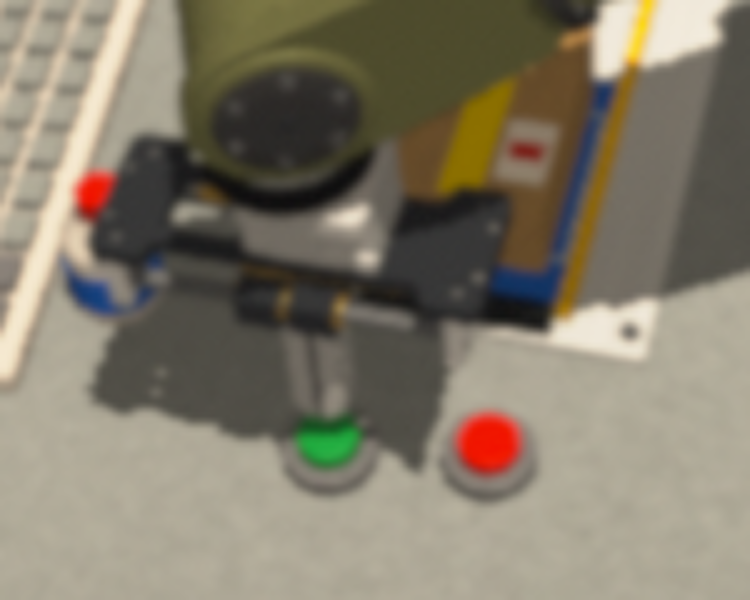

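The image shows the closed tips over or behind the rear edge of the green button (tips at about crop (325,415), button (330,440)), with the button still up. I'll check it numerically.

```bash
python3 - <<'E'
from h import *
c=camera_info("side");T=np.linalg.inv(np.array(c["world_from_camera"]))
pr=lambda P:cv2.projectPoints(np.float64([P]),cv2.Rodrigues(T[:3,:3])[0],T[:3,3],np.array(c["intrinsics"]),np.array([c["k1"],0,0,0.]))[0].ravel().round(1)
e=read_state()["eef_pos"]
for P in(e,e+[0,8,0],(629.5,246,22),(629.5,252,22)):print(P,pr(P),((pr(P)-[140,200])*5).round())
A=[cloud("side") for _ in range(5)];im=A[0][0];W=np.nanmedian([a[1] for a in A],0)
for v in range(268,300):
    print(v,[(im[v,u].tolist(),W[v,u].round(0).astype(int).tolist()) for u in(203,206)])
E
```

```text
[629.34093905 245.98352126  16.02328871] [205.9 286.1] [330. 431.]
[629.34093905 253.98352126  16.02328871] [205.3 288.8] [327. 444.]
(629.5, 246, 22) [205.6 284.7] [328. 423.]
(629.5, 252, 22) [205.2 286.8] [326. 434.]
268 [([95, 89, 82], [627, 257, 107]), ([96, 90, 83], [619, 257, 108])]
269 [([97, 92, 84], [627, 257, 102]), ([109, 103, 94], [620, 257, 105])]
270 [([94, 89, 82], [627, 259, 101]), ([113, 107, 98], [620, 259, 103])]
271 [([93, 87, 80], [627, 257, 96]), ([114, 108, 98], [620, 258, 97])]
272 [([92, 87, 80], [628, 256, 90]), ([112, 106, 97], [620, 258, 93])]
273 [([90, 85, 78], [629, 255, 84]), ([112, 106, 97], [621, 258, 90])]
274 [([90, 85, 78], [629, 256, 81]), ([112, 106, 97], [621, 258, 85])]
275 [([90, 84, 77], [629, 256, 77]), ([113, 106, 97], [621, 259, 82])]
276 [([86, 81, 75], [630, 256, 73]), ([119, 113, 103], [622, 257, 76])]
277 [([84, 80, 73], [630, 255, 67]), ([130, 123, 112], [622, 257, 72])]
278 [([86, 81, 74], [631, 255, 63]), ([139, 131, 119], [623, 257, 68])]
279 [([90, 84, 77], [631, 256, 60]), ([141, 133, 122], [623, 257, 63])]
280 [([94, 88, 81], 
[... 712 characters left out ...]
3, 261, 21]), ([41, 173, 68], [626, 260, 21])]
291 [([38, 153, 60], [633, 263, 20]), ([42, 160, 65], [626, 262, 20])]
292 [([50, 126, 59], [633, 263, 16]), ([47, 134, 59], [625, 264, 19])]
293 [([86, 116, 80], [634, 263, 11]), ([80, 119, 77], [626, 264, 14])]
294 [([120, 123, 106], [633, 267, 12]), ([119, 124, 105], [626, 265, 11])]
295 [([133, 127, 117], [633, 268, 10]), ([135, 130, 119], [625, 268, 11])]
296 [([125, 117, 109], [632, 271, 10]), ([130, 123, 113], [625, 271, 11])]
297 [([105, 100, 92], [632, 272, 8]), ([109, 104, 96], [625, 272, 8])]
298 [([115, 110, 100], [633, 272, 3]), ([110, 106, 97], [625, 272, 4])]
299 [([149, 143, 129], [633, 273, 0]), ([141, 137, 123], [625, 272, 0])]
```

```bash
python3 - <<'E'
from h import *
z=np.load("pics/top0.npz");W=z["W"]
m=(abs(W[...,0]-735)<60)&(abs(W[...,1]-180)<70)&(W[...,2]>50)&(W[...,2]<110);p=W[m];print("flux",np.median(p,0),p.min(0),p.max(0))
im,W=cloud("side")
ax=np.array([.995,-.098,0]);e=read_state()["eef_pos"]
d=W-e;la=d@ax;fw=d@np.array([.098,.995,0])
m=(abs(la)<130)&(abs(fw)<60)&(d[...,2]>8)&(d[...,2]<200)
for z0 in range(10,150,8):
    q=m&(abs(d[...,2]-z0-4)<4)
    if q.any():print("above tcp",z0,"n",q.sum(),"lat",la[q].min().round(),la[q].max().round(),"fwd",fw[q].min().round(),fw[q].max().round())
E
```

```text
flux [755.04878446 154.05969019  60.35250925] [736.69483816 134.29244753  50.83214032] [781.38865293 179.95128813  88.78828677]
above tcp 10 n 1 lat 116.0 116.0 fwd -56.0 -56.0
above tcp 26 n 7 lat -6.0 3.0 fwd 8.0 12.0
above tcp 34 n 21 lat -14.0 10.0 fwd -1.0 13.0
above tcp 42 n 21 lat -14.0 10.0 fwd -2.0 13.0
above tcp 50 n 25 lat -14.0 9.0 fwd -4.0 13.0
above tcp 58 n 24 lat -14.0 10.0 fwd -8.0 13.0
above tcp 66 n 24 lat -14.0 11.0 fwd -7.0 13.0
above tcp 74 n 25 lat -14.0 9.0 fwd -7.0 12.0
above tcp 82 n 30 lat -14.0 11.0 fwd -3.0 13.0
above tcp 90 n 17 lat -14.0 10.0 fwd -3.0 14.0
above tcp 98 n 3 lat -5.0 9.0 fwd 12.0 13.0
above tcp 122 n 13 lat -82.0 78.0 fwd 5.0 35.0
above tcp 130 n 58 lat -82.0 79.0 fwd -22.0 37.0
above tcp 138 n 235 lat -82.0 78.0 fwd -24.0 37.0
above tcp 146 n 189 lat -87.0 83.0 fwd -19.0 37.0
```

The whole gripper stands about 28 mm higher than the reported TCP, with both fingertips and body offset equally. The offset is in z only, so I'll go on down by force.

```bash
python3 -m handwheel '0 0 -0.05 0 1;0 0 -0.05 0 1;0 0 -0.05 0 1;0 0 -0.05 0 1;0 0 -0.05 0 1;0 0 -0.05 0 1;0 0 -0.05 0 1;0 0 -0.05 0 1;0 0 0 0 1'; python3 -m handwheel '0 0 -0.05 0 1;0 0 0 0 1'; python3 -m handwheel '0 0 -0.05 0 1;0 0 0 0 1'; python3 -m handwheel '0 0 -0.05 0 1;0 0 0 0 1'
```

```text
clock: 16.47
eef_pos: [629.2, 245.9, -0.4]
eef_rot: [-3.141, 0.0, 1.474]
wrist_force: [0.6, -0.0, 0.6]
finger_gap: 0.3
finger_force: 0.0
clock: 16.63
eef_pos: [629.3, 246.0, -2.2]
eef_rot: [-3.141, 0.0, 1.474]
wrist_force: [-0.2, -0.4, -0.3]
finger_gap: 0.3
finger_force: 0.0
clock: 16.8
eef_pos: [629.3, 246.0, -4.2]
eef_rot: [-3.141, 0.0, 1.474]
wrist_force: [0.6, 0.0, 0.2]
finger_gap: 0.4
finger_force: 0.0
clock: 16.97
eef_pos: [629.3, 246.0, -6.2]
eef_rot: [-3.141, 0.0, 1.474]
wrist_force: [-0.6, 0.6, -0.9]
finger_gap: 0.7
finger_force: 0.0
```

The reported TCP is below the bench with no contact, which confirms the z offset. I'll continue in small steps.

```bash
python3 -m handwheel '0 0 -0.04 0 1;0 0 0 0 1'|grep -E "eef_pos|wrist"; python3 -m handwheel '0 0 -0.04 0 1;0 0 0 0 1'|grep -E "eef_pos|wrist"; python3 -m handwheel '0 0 -0.04 0 1;0 0 0 0 1'|grep -E "eef_pos|wrist"; python3 - <<'E'
from h import *
im,W=cloud("side");e=read_state()["eef_pos"];hsv=cv2.cvtColor(im,cv2.COLOR_RGB2HSV)
ax=np.array([.995,-.098,0]);d=W-e;la=d@ax;fw=d@np.array([.098,.995,0])
f=(abs(la)<16)&(fw>4)&(fw<16)&(hsv[...,1]<60)&(W[...,2]>14)
print("lowest finger z",np.sort(W[f][:,2])[:6].round(1))
g=(hsv[...,0]>45)&(hsv[...,0]<90)&(hsv[...,1]>90)&(abs(la)<30)&(abs(fw)<30)
print("green z",np.percentile(W[g][:,2],[50,80,95]).round(1),g.sum())
E
```

```text
eef_pos: [629.4, 246.0, -7.7]
wrist_force: [-0.2, 0.1, -0.1]
eef_pos: [629.5, 246.1, -9.1]
wrist_force: [0.1, 0.0, 2.2]
eef_pos: [629.6, 246.1, -10.6]
wrist_force: [0.3, -0.2, 2.8]
lowest finger z [19.8 25.5 26.5 26.5 26.6 27.5]
green z [16.9 19.2 20.9] 49
```

```bash
python3 -m handwheel '0 0 -0.04 0 1;0 0 0 0 1'|grep -E "eef_pos|wrist"; python3 -m handwheel '0 0 -0.04 0 1;0 0 0 0 1'|grep -E "eef_pos|wrist"; python3 -m handwheel '0 0 -0.03 0 1;0 0 0 0 1'|grep -E "eef_pos|wrist"
```

```text
eef_pos: [629.5, 246.1, -12.3]
wrist_force: [-0.1, -0.0, 3.8]
eef_pos: [629.6, 246.1, -13.7]
wrist_force: [-1.0, 0.1, 4.7]
eef_pos: [629.6, 246.1, -13.9]
wrist_force: [-3.8, -1.2, 12.1]
```

The force jumped to 12 N, so the button is on its stop. Now I release it and retreat straight up.

```bash
python3 -m handwheel '0 0 0 0 1;0 0 0 0 1'|grep -E "eef_pos|wrist"; python3 -m handwheel '0 0 0.1 0 1;0 0 0.1 0 1;0 0 0.2 0 1;0 0 0.4 0 1;0 0 0.5 0 1;0 0 0.5 0 1;0 0 0.5 0 1;0 0 0.5 0 1;0 0 0.5 0 1;0 0 0.5 0 1;0 0 0.3 0 1;0 0 0 0 1'; python3 - <<'E'
from h import *
look('h')
im,W=cloud("side");hsv=cv2.cvtColor(im,cv2.COLOR_RGB2HSV)
g=(hsv[...,0]>45)&(hsv[...,0]<90)&(hsv[...,1]>90)&(abs(W[...,0]-629)<25)&(abs(W[...,1]-250)<25)
print("green z",np.percentile(W[g][:,2],[50,80,95]).round(1),g.sum())
E
```

```text
eef_pos: [629.7, 246.1, -13.9]
wrist_force: [-5.6, -1.8, 12.6]
clock: 19.18
eef_pos: [630.2, 246.3, 151.8]
eef_rot: [3.138, -0.002, 1.474]
wrist_force: [0.2, -0.0, 0.4]
finger_gap: 0.9
finger_force: 0.0
top carton s,lat (np.float64(-2.8), np.float64(0.1)) yaw -6.1 size [130.  90.] tape yaw -5.4 tape mid (np.float64(-4.0), np.float64(0.9)) 242
side carton s,lat (np.float64(0.1), np.float64(-2.2)) yaw -7.2 size [136.  88.] tape yaw -5.8 tape mid (np.float64(4.9), np.float64(-1.8)) 289
tcp s,lat (np.float64(189.4), np.float64(33.9)) [629.2 245.9 148.2] [-3.141  0.     1.474] [-0.8 -0.9  0. ] 19.2833
green z [20.8 22.4 24.5] 122
```

View pics/side_h.png

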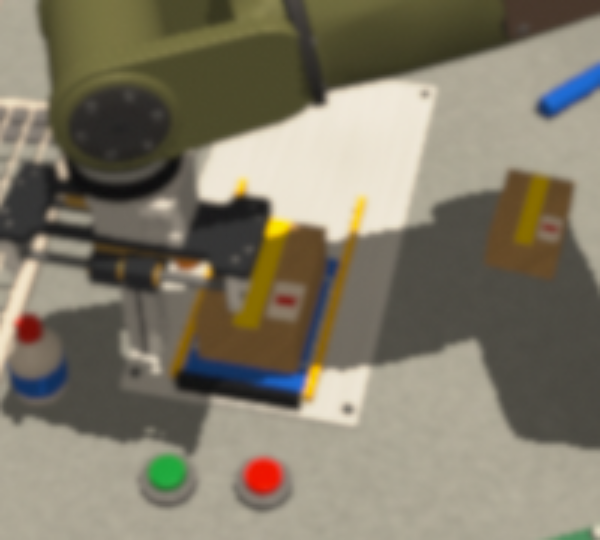

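The green button is back up, the carton is still on the pad clear of both rails, and the robot is free of everything.

```bash
python3 -c "from cell import *;print(sign_off())"
```

```text
the job is handed in; nothing more can be done
None
```

The carton stands wholly on the blue pad with no rail contact seen, the green button was then pressed to its stop and came back up, and the job is handed in at about 19 s (the gripper rode about 28 mm higher than its reported height, so the carton was pushed near its top edge).

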